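Seat the thread gauge in the sprung V nest and hold it pressed

TASK

Take the yellow thread gauge from its black rest and lay it, without slamming, lengthwise in the sprung aluminium V nest, about centred so that it spans both pairs of sloped faces. Then press it down with the gripper, whether still gripping it or pushing on its top, squarely, so that it bears firmly on both the left and right faces and the sprung cradle sinks well past half of its 10 mm travel, and finish while still holding it pressed there. Leave the gate, the bottle, the two caps and the pusher where they are.

Things in the scene. Friction and masses are not known exactly. Their poses are not given: they have to be found in the camera images.
- gauge: Yellow plastic thread gauge, a plain solid cylinder 32 mm in diameter and 110 mm long with thin dark thread rings painted near both ends, about 125 g, lying level. Origin at its centre, on its axis; its x axis runs along the cylinder (both ends are alike; it may roll about x). It can be gripped across its bare middle.
- rest: Fixed black plastic rest holding the gauge at first: a foot plate 100 x 56 x 4 mm with two small V saddles, each 14 mm long, 40 mm either side of the middle up to 30 mm high, so 66 mm between them is free for fingers. Origin on the worktop under its middle; x runs along the gauge's axis, which lies 34 mm above the worktop. It may stand on either side of the gate.
- nest: Fixed grey base of the V nest, 116 x 76 mm and 16 mm high, carrying the sprung aluminium cradle, whose plate (96 x 64 mm) has its top 38 mm above the worktop when up. Origin on the worktop under its middle; x runs along the V, z up. It may stand on either side of the gate.
- v_axis (a point): Point on the sprung cradle where the centre of a properly seated gauge lies: 70 mm above the worktop with the cradle up; it sinks with the cradle. x runs along the 90 degree V, y to the left, z up. The V stands as two cheeks, each 20 mm long, centred 36 mm either side of this point along x, so 52 mm between them is free for fingers.
- v_mouth (a point): Point on the cradle 1 mm below v_axis, level with the upper edges of the sloped steel faces, which stand 22 mm to either side (y) of it. From there the faces slope inwards at 45 degrees (left and right face on each cheek); they touch the seated gauge 11 mm beside and 11 mm below its axis. A sideways push takes load off one face.
- cradle (a joint): How far the sprung cradle is pressed straight down, in m: 0 is up, 0.010 is the hard stop. With the gauge lying in it, it stays up until pushed down with about 2 to 3 N; 5 mm takes about 8 N and the full 10 mm about 13 N. It springs back when let go.
- gate_post: Fixed post of the small steel gate that divides the worktop between the rest and the nest: 12 mm across, 80 mm high, on a foot 40 x 24 mm. Origin on the worktop under the post.
- gate_tip (a point): Upper free corner of the hinged steel gate leaf, 68 mm above the worktop, 136 mm from the post on the robot's side. The leaf is 3 mm thick, reaches from 18 to 68 mm above the worktop and swings easily about the post; to be left as it is.
- bottle: Brown glass beer bottle, 61 mm in diameter and 228 mm tall, standing on the far side. Origin at the centre of its underside. To be left alone.
- cap1: Silver crown cap lying on the worktop, 32 mm in diameter, 6 mm high. Origin at the centre of its underside. To be left alone.
- cap2: Second silver crown cap, the same as cap1. To be left alone.
- pusher: Aluminium pusher with a black rubber tip lying on the worktop on the far side, about 147 mm long, 40 mm wide at the handle, 24 mm high. Origin on the worktop under its middle, x towards the rubber tip. To be left alone.
Mind the look-alikes: they are no part of the job. What is shaped like the gauge but blue, green or pink is not meant.

How it is judged:
By the outcome, as a careful person would: the job done as asked, in the order asked, and still so for the second after the job is handed in, while the arm keeps its last pose, push and grip.
It also fails if it takes over 61 s, if anything falls off the work surface, if the arm or the gripper's body presses on something with over 40 N, if the wrist force passes 120 N, or if a joint passes its speed limit or range.

ROBOT

A 7-joint arm with a two-finger parallel gripper is mounted at the origin on the work surface. World frame = base frame: x ahead of the robot, y to its left, z up, the work surface at z = 0. Lengths are in m, angles in degrees, forces in N, time in s.
With the tool pointing down it reaches from about 0.425 to 0.875 m from the base axis. Payload 4.7 kg.
Tool frame: the origin (TCP) lies between the finger pads; the fingertips stand 11 mm ahead of it and the grasp point (between the pads) lies 8 mm behind it (env.tcp_to_tips is the distance from the TCP to the fingertips, in m); z points along the fingers, y is the line along which they close (so a half turn about z gives the same grasp; the last joint's range is limited). The gripper opens to 87 mm and grips with 3 to 60 N. Pads are 19 mm wide; open, the fingers measure 117 mm over their backs; the gripper's body (75 mm by 190 mm) begins 51 mm behind the grasp point.
Start: joints at [-72.473, 18.392, -4.016, 83.108, 1.295, 78.541, -3.26], TCP at [0.187, 0.623, 0.234] pointing down, gripper open.
Joint ranges: [-163.93, 163.93], [-17.29, 119.83], [-79.2, 71.16], [3.27, 140.29], [-89.18, 269.18], [5.43, 117.66], [-154.24, 154.24]. Speed limits (degrees/s): [147.25, 147.25, 180, 180, 180, 180, 180].

INTERFACE

Orientations are given as [roll, pitch, yaw] about the fixed x, y, z axes, in that order (R = Rz(yaw) Ry(pitch) Rx(roll)).
In Python, from cell import env, viewer gives the robot as it stands.
- The arm moves only by the tool step_arm, never from a script. Its arguments are lists of equal length, an entry for each row: "delta_pos": the shift along the tool's x, y, z in units of 0.2 m (1.0 is 0.2 m), a list of three; "rot": the turn, a rotation vector about the tool's x, y, z in units of 1.5 rad (1.0 is 1.5 rad), a list of three; "gripper": the gripper command: -1 is shut, 1 is fully open, values between are in proportion. A call has 1 to 20 rows; each row is the pose to reach, as a shift and turn from the pose commanded when the call began, along the tool's axes at that moment; what a row does not reach only later rows make up. A row lasts 1/8 s, in which the tool goes at most 62.5 mm and 10.7 degrees, less where a joint would pass 70% of its speed; a pose out of reach is approached as far as the arm can. A call with a number of a shift or a turn outside -1 to 1 is refused whole. A call with a gripper value outside its range is refused whole. The fingers move at their own pace and stop on an object; "squeeze" is the grip in N (left out, the last holds). Time passes only in rows, so rows that repeat a pose let the fingers close. It gives the time, the measured TCP pose, the force, the opening and the grip force at its end, in the units of the state.
- env.get_obs(): the state, without advancing time (a new reading comes with each control period).
- viewer.read_camera(name): name is "side" or "top" or "wrist"; returns a dict with "img" (384x512x3 uint8, red, green, blue), "fx", "fy", "cx", "cy" (pixels), "pose" (4x4, takes a point from camera to world coordinates). Camera axes: x right, y down, z forward; pixel columns grow to the right and rows downward; lengths in m; the calibration is good to about 2 mm. A picture is of the moment at which its call begins. There is no depth.
- env.sign_off(): hands the job in; it is judged then, once.
The state is a dict: "time_s": time; "qpos": joint angles; "joint_velocities": joint speeds; "effort": joint torques, N m; "tool_pos": TCP position; "tool_rot": TCP orientation; "force": force on the tool from outside, world axes, zero at the start; "wrist_torque": the same for the moment, N m; "grip_width": finger opening in m; "grasp_force": force on a finger pad.
Only numpy, scipy, OpenCV 4.12 (cv2) and the standard library are available. Lean on these libraries where they do the work, as an engineer would, in place of code of your own. Each camera call takes 0.05 s, during which the arm holds its last target. There are 200 camera calls.

## Working session

There is one attempt and no reset: what is moved stays moved. The work goes in short steps, Python scripts to look and compute and a tool call to move; the robot and the scene stay as the last step left them, time stands still between calls to the robot, and variables do not carry over. Pictures are saved under pics/ and viewed, at most 10 in all, crops included, and the job is handed in when it is done.

Besides the shell and the picture viewer there is one more tool, called after "Request:" by a JSON object that holds its "name" and its "arguments". step_arm: Moves the arm, as the interface text tells. Shifts and turns lie within -1 to 1; 1 stands for 0.2 m of shift or 1.5 rad of turn. Its arguments: {"type":"object","properties":{"delta_pos":{"type":"array"},"rot":{"type":"array"},"gripper":{"type":"array"},"squeeze":{"type":"number"}},"required":["delta_pos","rot","gripper"]}

```bash
mkdir -p pics; python3 - <<'E'
from cell import env, viewer
import cv2,numpy as np
o=env.get_obs();print({k:np.round(v,3) for k,v in o.items()})
for n in("top","side"):
    c=viewer.read_camera(n);cv2.imwrite(f"pics/{n}0.png",cv2.cvtColor(c["img"],cv2.COLOR_RGB2BGR));np.savez(f"pics/{n}0.npz",**c)
    print(n,c["fx"],c["cx"],c["cy"],np.round(c["pose"],3).tolist())
E
```

```text
{'time_s': np.float64(0.0), 'qpos': array([-72.473,  18.437,  -4.014,  83.176,   1.293,  78.542,  -3.26 ]), 'joint_velocities': array([-0.021, -0.025, -0.008, -0.049, -0.021, -0.025,  0.033]), 'effort': array([-0.0000e+00, -4.9129e+01, -4.0400e-01, -3.1253e+01, -6.4000e-02,
        4.4000e-02,  0.0000e+00]), 'tool_pos': array([0.187, 0.622, 0.232]), 'tool_rot': array([-1.79889e+02,  5.00000e-03,  1.63282e+02]), 'force': array([-0.423, -0.522, -0.702]), 'wrist_torque': array([-0.025, -0.   ,  0.022]), 'grasp_force': np.float64(0.0), 'grip_width': np.float64(0.087)}
top 474.45824820903226 257.12328847045796 192.1568205243881 [[0.02, -0.991, 0.134, 0.428], [-1.0, -0.022, -0.01, -0.005], [0.012, -0.134, -0.991, 1.089], [0.0, 0.0, 0.0, 1.0]]
side 481.36925643800043 252.21576349668425 193.60534780308097 [[0.818, -0.366, 0.444, 0.155], [-0.575, -0.508, 0.641, -0.638], [-0.01, -0.78, -0.626, 0.696], [0.0, 0.0, 0.0, 1.0]]
```

View pics/top0.png

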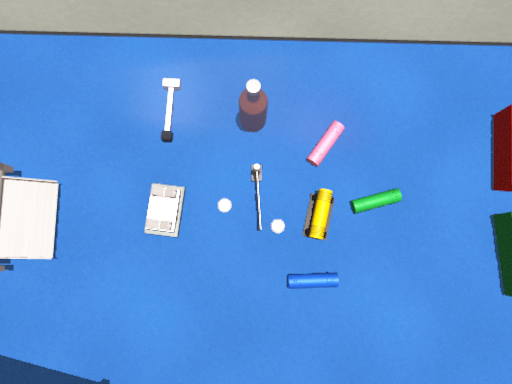

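View pics/side0.png

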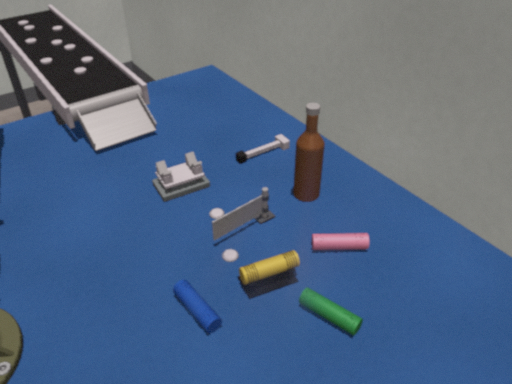

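The top view shows the yellow gauge at about (320,214), the nest at (165,210), the gate from (257,172) to (261,230), and the caps at (224,205) and (277,227). The side view agrees: gauge at (269,267), nest at (181,177).

```bash
cat > h.py <<'E'
import numpy as np,cv2
def cast(c,uv,z):
    uv=np.atleast_2d(uv).astype(float);P=c["pose"]
    d=np.c_[(uv[:,0]-c["cx"])/c["fx"],(uv[:,1]-c["cy"])/c["fy"],np.ones(len(uv))]@P[:3,:3].T
    return P[:3,3]+d*((z-P[2,3])/d[:,2])[:,None]
def proj(c,p):
    P=c["pose"];q=(np.atleast_2d(p)-P[:3,3])@P[:3,:3]
    return np.c_[q[:,0]/q[:,2]*c["fx"]+c["cx"],q[:,1]/q[:,2]*c["fy"]+c["cy"]]
def big(m,roi=None):
    m=m.astype(np.uint8)
    if roi:
        k=np.zeros_like(m);k[roi[1]:roi[3],roi[0]:roi[2]]=1;m=m*k
    cs,_=cv2.findContours(m,cv2.RETR_EXTERNAL,cv2.CHAIN_APPROX_NONE)
    return max(cs,key=cv2.contourArea)
def load(f): return dict(np.load(f))
def axis(p):
    "middle, length, width, yaw of a world xy rectangle"
    (c,(w,h),a)=cv2.minAreaRect((p[:,:2]*1000).astype(np.float32))
    if w<h:w,h,a=h,w,a+90
    return np.round(c,1),round(w,1),round(h,1),round((a+90)%180-90,1)
E
python3 - <<'E'
from h import *
for n,gr,nr in(("top",(280,170,350,260),(135,170,195,250)),("side",(220,235,320,300),(145,145,215,205))):
    c=load(f"pics/{n}0.npz");hsv=cv2.cvtColor(c["img"],cv2.COLOR_RGB2HSV)
    g=big((hsv[...,0]>18)&(hsv[...,0]<36)&(hsv[...,1]>120)&(hsv[...,2]>70),gr)
    print(n,"gauge",axis(cast(c,g[:,0],.034)),cv2.contourArea(g), cv2.minAreaRect(g)[0])
    m=big((hsv[...,1]<110)&(hsv[...,2]>60),nr)
    for z in(0.008,.016,.038):print(" nest",z,axis(cast(c,m[:,0],z)))
    print(cv2.boundingRect(m))
    x0,y0,w,h=nr[0],nr[1],nr[2]-nr[0],nr[3]-nr[1]
    cr=[cv2.resize(c["img"][r[1]:r[3],r[0]:r[2]],None,fx=6,fy=6,interpolation=cv2.INTER_CUBIC)[:540] for r in((nr),)]
    cv2.imwrite(f"pics/{n}_nest.png",cv2.cvtColor(cr[0],cv2.COLOR_RGB2BGR))
c=load("pics/top0.npz")
print("gate",cast(c,[[261,230]],.068),cast(c,[[257,168]],.08),cast(c,[[224,205],[277,227]],.006))
E
python3 -c "
import cv2,numpy as np
a=cv2.imread('pics/top_nest.png');b=cv2.imread('pics/side_nest.png')
h=max(a.shape[0],b.shape[0]);p=lambda i:cv2.copyMakeBorder(i,0,h-i.shape[0],0,0,0)
cv2.imwrite('pics/nest.png',np.hstack([p(a),p(b)]))"
```

```text
top gauge (array([ 525.8, -157.4]), 111.8, 33.8, -11.2) 672.0 (320.42303466796875, 213.3845977783203)
 nest 0.008 (array([529.5, 196.2]), 117.8, 78.2, -6.1)
 nest 0.016 (array([528.7, 194.7]), 116.9, 77.7, -6.1)
 nest 0.038 (array([526.7, 190.6]), 114.5, 76.1, -6.1)
(144, 183, 41, 54)
side gauge (array([ 525.5, -154.7]), 119.0, 38.7, -12.1) 845.5 (268.6000061035156, 266.79998779296875)
 nest 0.008 (array([542. , 230.5]), 158.6, 138.9, 83.7)
 nest 0.016 (array([537.5, 220.3]), 156.7, 137.3, 83.7)
 nest 0.038 (array([525.1, 192.6]), 151.7, 132.8, 83.7)
(152, 151, 58, 51)
gate [[ 0.4837706  -0.02460703  0.068     ]] [[ 0.61670746 -0.01313228  0.08      ]] [[ 0.54263039  0.06017272  0.006     ]
 [ 0.49479439 -0.06220164  0.006     ]]
```

View pics/nest.png

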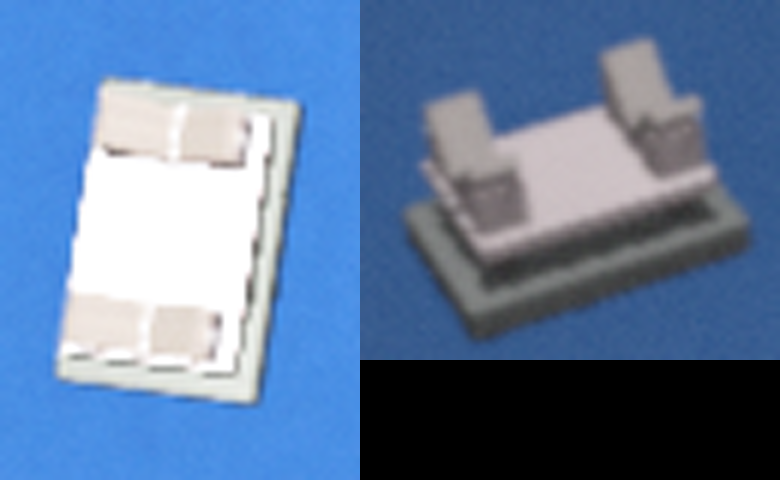

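The crops show the nest's V running roughly along world x at yaw about -6°, with a bright V-floor strip from (164,190) to (160,223) in the top view. I'll stop over the nest for a wrist-camera check on the way to the gauge.

```bash
cat > go.py <<'E'
# usage: go.py x y z yaw  -> shift and turn in tool axes and tool units from the measured pose
import sys,numpy as np
from scipy.spatial.transform import Rotation as R
from cell import env
o=env.get_obs();x,y,z,yaw=map(float,sys.argv[1:5])
A=R.from_euler("xyz",o["tool_rot"],degrees=True);B=R.from_euler("xyz",[180,0,yaw],degrees=True)
print("d",np.round(A.inv().apply(np.array([x,y,z])-o["tool_pos"])/.2,3),"r",np.round((A.inv()*B).as_rotvec()/1.5,3),"q",np.round(o["qpos"],0),o["time_s"])
E
python3 go.py .528 .195 .25 173.9
python3 - <<'E'
from h import *
c=load("pics/top0.npz")
for z in(.038,.0474): print(cast(c,[[164.3,189.7],[159.5,223.3]],z).round(4))
E
```

```text
d [-2.248 -1.555 -0.084] r [-0.001 -0.    -0.124] q [-72.  18.  -4.  83.   1.  79.  -3.] 0.1
[[0.5707 0.1924 0.038 ]
 [0.4955 0.1995 0.038 ]]
[[0.5694 0.1907 0.0474]
 [0.4949 0.1977 0.0474]]
```

Request:
{"name": "step_arm", "arguments": {"delta_pos": [[-0.2, -0.14, -0.03], [-0.5, -0.35, -0.05], [-0.8, -0.55, -0.08], [-1, -0.7, -0.08], [-1, -0.7, -0.08]], "rot": [[0, 0, 0], [0, 0, 0], [0, 0, 0], [0, 0, 0], [0, 0, 0]], "gripper": [1, 1, 1, 1, 1]}}

```text
time_s: 0.72
tool_pos: [0.3426, 0.4261, 0.2498]
tool_rot: [-180.0, 0.1, 162.8]
force: [0.1, 0.2, 0.4]
grip_width: 0.087
grasp_force: 0.0
```

Request:
{"name": "step_arm", "arguments": {"delta_pos": [[-0.3, -0.2, 0], [-0.6, -0.4, 0], [-0.9, -0.6, 0], [-1, -0.7, 0], [-1, -0.7, 0]], "rot": [[0, 0, 0], [0, 0, 0], [0, 0, 0], [0, 0, 0], [0, 0, 0]], "gripper": [1, 1, 1, 1, 1]}}

```text
time_s: 1.35
tool_pos: [0.4921, 0.2345, 0.2493]
tool_rot: [-179.9, 0.1, 162.8]
force: [-0.2, 0.4, 0.6]
grip_width: 0.0874
grasp_force: 0.0
```

```bash
python3 go.py .528 .195 .25 173.9
```

```text
d [-0.23  -0.136 -0.003] r [-0.001  0.001 -0.129] q [-43.   5.  16.  97.  -1.  78.  46.] 1.35
```

Request:
{"name": "step_arm", "arguments": {"delta_pos": [[-0.12, -0.07, 0], [-0.23, -0.136, 0], [-0.23, -0.136, 0], [-0.23, -0.136, 0]], "rot": [[0, 0, -0.06], [0, 0, -0.129], [0, 0, -0.129], [0, 0, -0.129]], "gripper": [1, 1, 1, 1]}}

```text
time_s: 1.85
tool_pos: [0.5246, 0.2022, 0.2492]
tool_rot: [180.0, -0.1, 174.4]
force: [-0.0, 0.4, -0.9]
grip_width: 0.0869
grasp_force: 0.0
```

```bash
python3 - <<'E'
from cell import env, viewer
import cv2,numpy as np
c=viewer.read_camera("wrist");np.savez("pics/w1.npz",**c);cv2.imwrite("pics/w1.png",cv2.cvtColor(c["img"],cv2.COLOR_RGB2BGR))
print(np.round(c["pose"],3).tolist(),c["fx"],env.get_obs()["tool_pos"])
E
```

```text
[[0.099, 0.948, 0.303, 0.441], [0.995, -0.095, -0.028, 0.211], [0.002, 0.304, -0.953, 0.4], [0.0, 0.0, 0.0, 1.0]] 287.1173721383525 [0.52460622 0.20218024 0.24928336]
```

View pics/w1.png

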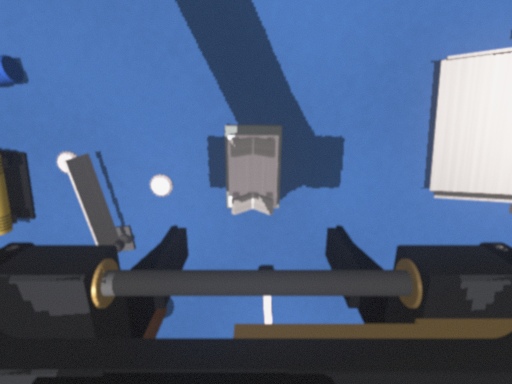

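The wrist view shows the nest at about (254,170), its V line running up the picture near column 253. I'll enlarge it.

```bash
python3 - <<'E'
from h import *
c=load("pics/w1.npz");r=(210,115,300,225)
cr=cv2.resize(c["img"][r[1]:r[3],r[0]:r[2]],None,fx=5,fy=5,interpolation=cv2.INTER_CUBIC)
cr=np.clip(cr*1.6,0,255).astype(np.uint8)
for xy in((.5247,.1968),(.528,.195),(.532,.194)):
  p=[]
  for s in(-46,-26,26,46):
    a=np.radians(-6);p.append([xy[0]+s/1e3*np.cos(a),xy[1]+s/1e3*np.sin(a),.0474])
  print(xy,((proj(c,p)-[210,115])*5).round(0).tolist())
cv2.imwrite("pics/w1c.png",cv2.cvtColor(cr,cv2.COLOR_RGB2BGR))
E
```

```text
(0.5247, 0.1968) [[206.0, 96.0], [206.0, 178.0], [206.0, 380.0], [206.0, 452.0]]
(0.528, 0.195) [[200.0, 110.0], [200.0, 192.0], [201.0, 392.0], [201.0, 465.0]]
(0.532, 0.194) [[198.0, 127.0], [198.0, 209.0], [198.0, 407.0], [199.0, 479.0]]
```

View pics/w1c.png

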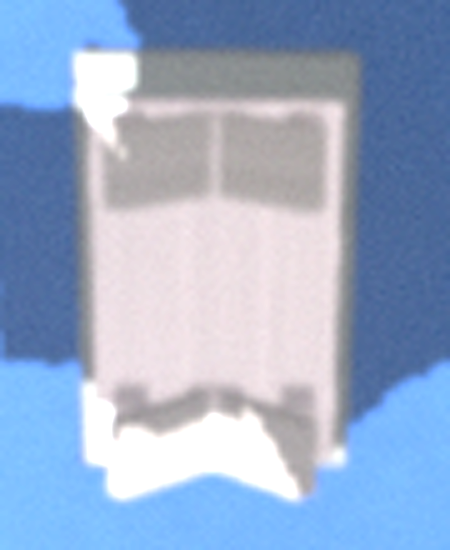

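The crop shows the V vertex at column ~215 (near cheek) and ~212 (far cheek), with base corners at (75,50), (360,52), (85,465) and (345,463). That reads a few mm further left than the top camera, so I'll check the wrist camera's bias against the fingers.

```bash
python3 - <<'E'
from h import *
from scipy.spatial.transform import Rotation as R
c=load("pics/w1.npz");f=lambda p:np.array(p)/5+[210,115]
print("base",(b:=cast(c,f([[75,50],[360,52],[345,463],[85,465]]),.016)).round(4).tolist(),b.mean(0),axis(b))
print("vertex",cast(c,f([[215,110],[217,195],[212,472]]),.0474).round(4).tolist())
T=np.array([.5246,.2022,.2493]);A=R.from_euler("xyz",[180,-.1,174.4],degrees=True)
print("tips",proj(c,T+A.apply([[0,-.0435,.011],[0,.0435,.011],[0,0,.011],[0,-.0435,-.008],[0,.0435,-.008]])).round(1).tolist())
g=cv2.cvtColor(c["img"],cv2.COLOR_RGB2GRAY)
for r in(232,240,250,262):
    d=np.where(g[r,150:360]<45)[0]+150;l=d[d<256];h=d[d>=256];print(r,l.max(initial=0),h.min(initial=999))
c=load("pics/top0.npz")
print("caps wrist",cast(load("pics/w1.npz"),[[161,185]],.006).round(4))
m=big(cv2.cvtColor(c["img"],cv2.COLOR_RGB2HSV)[...,1]<60,(210,195,238,218));print("cap top",cast(c,m[:,0].mean(0),.006).round(4))
E
```

```text
base [[0.4672, 0.1679, 0.016], [0.4751, 0.2419, 0.016], [0.5891, 0.2294, 0.016], [0.5824, 0.1555, 0.016]] [0.52844218 0.19867304 0.016     ] (array([528.7, 198.7]), 116.0, 74.5, -6.2)
vertex [[0.4825, 0.2033, 0.0474], [0.5032, 0.2017, 0.0474], [0.5761, 0.1929, 0.0474]]
tips [[185.7, 242.0], [324.8, 241.8], [255.3, 241.9], [177.9, 258.0], [332.6, 257.6]]
232 184 328
240 185 328
250 186 327
262 183 330
caps wrist [[0.5419 0.0648 0.006 ]]
cap top [[0.5431 0.0596 0.006 ]]
```

```bash
python3 go.py .526 -.156 .23 168.5
```

```text
d [-0.179 -1.782  0.095] r [ 0.    -0.001  0.07 ] q [-39.   7.  17.  95.  -2.  78.  63.] 1.9
```

Request:
{"name": "step_arm", "arguments": {"delta_pos": [[-0.03, -0.2, 0], [-0.05, -0.5, 0], [-0.08, -0.8, 0], [-0.1, -1, 0], [-0.1, -1, 0]], "rot": [[0, 0, 0], [0, 0, 0], [0, 0, 0], [0, 0, 0], [0, 0, 0]], "gripper": [1, 1, 1, 1, 1]}}

```text
time_s: 2.52
tool_pos: [0.5257, -0.0037, 0.25]
tool_rot: [180.0, 0.0, 174.0]
force: [0.5, 0.1, -0.2]
grip_width: 0.0874
grasp_force: 0.0
```

Request:
{"name": "step_arm", "arguments": {"delta_pos": [[-0.03, -0.25, 0.03], [-0.05, -0.5, 0.06], [-0.08, -0.78, 0.095], [-0.08, -0.78, 0.095], [-0.08, -0.78, 0.095]], "rot": [[0, 0, 0.02], [0, 0, 0.04], [0, 0, 0.07], [0, 0, 0.07], [0, 0, 0.07]], "gripper": [1, 1, 1, 1, 1]}}

```text
time_s: 3.15
tool_pos: [0.5273, -0.1552, 0.2303]
tool_rot: [179.9, -0.0, 168.5]
force: [-0.3, -0.4, -0.4]
grip_width: 0.0871
grasp_force: 0.0
```

```bash
python3 - <<'E'
from cell import env, viewer
from h import *
c=viewer.read_camera("wrist");np.savez("pics/w2.npz",**c);cv2.imwrite("pics/w2.png",cv2.cvtColor(c["img"],cv2.COLOR_RGB2BGR))
hsv=cv2.cvtColor(c["img"],cv2.COLOR_RGB2HSV)
g=big((hsv[...,0]>18)&(hsv[...,0]<36)&(hsv[...,1]>120)&(hsv[...,2]>50))
print(axis(cast(c,g[:,0],.034)),axis(cast(c,g[:,0],.04)),cv2.boundingRect(g))
E
python3 go.py .526 -.156 .042 168.5
```

```text
(array([ 526.5, -154.5]), 112.0, 30.4, -10.9) (array([ 525.1, -154.2]), 110.0, 29.9, -10.9) (243, 125, 26, 89)
d [ 0.005 -0.009  0.942] r [ 0.001 -0.     0.001] q [-18.   7.  35.  99.  -4.  76.  96.] 3.2
```

View pics/w2.png

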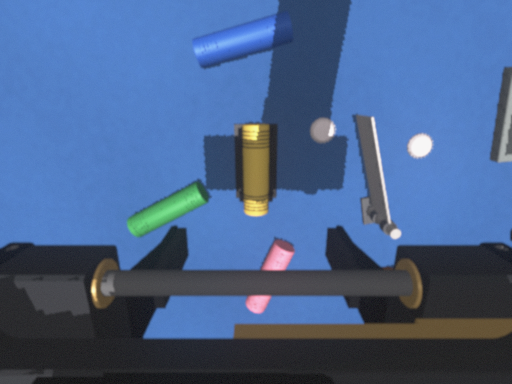

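The wrist view shows the yellow gauge upright at (256,170), with the green look-alike's end at (205,188), about 60 mm to its side. All three views put the gauge near (0.526, -0.156), yaw about -11°. I'll narrow the opening to about 60 mm and descend.

Request:
{"name": "step_arm", "arguments": {"delta_pos": [[0.005, -0.006, 0.15], [0.005, -0.006, 0.35], [0.005, -0.006, 0.55], [0.005, -0.006, 0.7], [0.005, -0.006, 0.8], [0.005, -0.006, 0.9], [0.005, -0.006, 0.98], [0.005, -0.006, 1.0], [0.005, -0.006, 1.0]], "rot": [[0, 0, -0.004], [0, 0, -0.004], [0, 0, -0.004], [0, 0, -0.004], [0, 0, -0.004], [0, 0, -0.004], [0, 0, -0.004], [0, 0, -0.004], [0, 0, -0.004]], "gripper": [0.4, 0.4, 0.4, 0.4, 0.4, 0.4, 0.4, 0.4, 0.4]}}

```text
time_s: 4.32
tool_pos: [0.5258, -0.1583, 0.0307]
tool_rot: [180.0, 0.0, 168.7]
force: [-0.1, -0.5, 0.2]
grip_width: 0.0608
grasp_force: 0.0
```

Request:
{"name": "step_arm", "arguments": {"delta_pos": [[0, 0, 0.01], [0, 0, 0.02], [0, 0, 0.02], [0, 0, 0.02], [0, 0, 0.02], [0, 0, 0.02]], "rot": [[0, 0, 0], [0, 0, 0], [0, 0, 0], [0, 0, 0], [0, 0, 0], [0, 0, 0]], "gripper": [0.4, 0.1, -0.1, -0.25, -0.3, -0.35], "squeeze": 15}}

```text
time_s: 5.08
tool_pos: [0.5261, -0.1559, 0.0267]
tool_rot: [179.8, -0.0, 168.8]
force: [0.3, 6.0, 2.1]
grip_width: 0.0313
grasp_force: 15.0
```

Gripped. The +y reaction suggests the wrist camera's y is the truer one, so I place the nest at about (0.5285, 0.198). Firming the grip and lifting.

Request:
{"name": "step_arm", "arguments": {"delta_pos": [[0, 0, 0], [0, 0, -0.03], [0, 0, -0.08], [0, 0, -0.2], [0, 0, -0.4], [0, 0, -0.6], [0, 0, -0.75], [0, 0, -0.75], [0, 0, -0.75]], "rot": [[0, 0, 0], [0, 0, 0], [0, 0, 0], [0, 0, 0], [0, 0, 0], [0, 0, 0], [0, 0, 0], [0, 0, 0], [0, 0, 0]], "gripper": [-0.6, -0.6, -0.6, -0.6, -0.6, -0.6, -0.6, -0.6, -0.6], "squeeze": 35}}

```text
time_s: 6.2
tool_pos: [0.5247, -0.1589, 0.1757]
tool_rot: [-180.0, -0.1, 168.7]
force: [0.0, -0.4, -1.7]
grip_width: 0.031
grasp_force: 35.0
```

```bash
python3 go.py .5285 .198 .17 173.8
```

```text
d [0.332 1.753 0.029] r [ 0.    -0.001 -0.06 ] q [-18.   9.  35. 103.  -5.  70.  98.] 6.2
```

Request:
{"name": "step_arm", "arguments": {"delta_pos": [[0.03, 0.15, 0], [0.09, 0.4, 0], [0.14, 0.65, 0], [0.18, 0.9, 0], [0.18, 0.95, 0], [0.18, 0.95, 0]], "rot": [[0, 0, 0], [0, 0, -0.02], [0, 0, -0.04], [0, 0, -0.06], [0, 0, -0.06], [0, 0, -0.06]], "gripper": [-0.6, -0.6, -0.6, -0.6, -0.6, -0.6]}}

```text
time_s: 6.95
tool_pos: [0.5267, 0.0346, 0.1752]
tool_rot: [-179.9, -0.1, 173.9]
force: [-0.7, 0.3, -1.0]
grip_width: 0.031
grasp_force: 35.0
```

```bash
python3 go.py .5285 .1972 .15 173.9
```

```text
d [0.077 0.809 0.125] r [-0.001 -0.001  0.   ] q [-31.   6.  26. 106.  -3.  69.  80.] 6.95
```

Request:
{"name": "step_arm", "arguments": {"delta_pos": [[0.02, 0.15, 0], [0.04, 0.35, 0.02], [0.06, 0.55, 0.06], [0.077, 0.7, 0.1], [0.077, 0.809, 0.125], [0.077, 0.809, 0.125], [0.077, 0.809, 0.125]], "rot": [[0, 0, 0], [0, 0, 0], [0, 0, 0], [0, 0, 0], [0, 0, 0], [0, 0, 0], [0, 0, 0]], "gripper": [-0.6, -0.6, -0.6, -0.6, -0.6, -0.6, -0.6]}}

```text
time_s: 7.82
tool_pos: [0.5301, 0.1948, 0.1517]
tool_rot: [-179.9, 0.0, 173.7]
force: [-0.4, -0.7, -2.0]
grip_width: 0.0313
grasp_force: 35.0
```

```bash
python3 - <<'E'
from cell import env, viewer
from h import *
out=[]
for n,r in(("wrist",(205,100,305,230)),("side",(130,90,230,220))):
    c=viewer.read_camera(n);np.savez(f"pics/{n}3.npz",**c)
    out.append(cv2.resize(c["img"][r[1]:r[3],r[0]:r[2]],None,fx=4,fy=4,interpolation=cv2.INTER_CUBIC))
cv2.imwrite("pics/pre.png",cv2.cvtColor(np.clip(np.hstack(out)*1.4,0,255).astype(np.uint8),cv2.COLOR_RGB2BGR))
o=env.get_obs();z=o["tool_pos"][2]+.008
c=load("pics/wrist3.npz");hsv=cv2.cvtColor(c["img"],cv2.COLOR_RGB2HSV)
g=big((hsv[...,0]>18)&(hsv[...,0]<36)&(hsv[...,1]>120)&(hsv[...,2]>50),(200,90,310,260))
print(o["tool_pos"],cv2.boundingRect(g),axis(cast(c,g[:,0],z)))
E
python3 go.py .5285 .1972 .066 173.9
```

```text
[0.53005159 0.19507495 0.1519602 ] (228, 212, 58, 48) (array([516.6, 197.1]), 31.4, 28.4, 83.6)
d [0.009 0.01  0.43 ] r [-0.     0.    -0.002] q [-40.  11.  19. 102.  -4.  67.  64.] 7.925
```

View pics/pre.png

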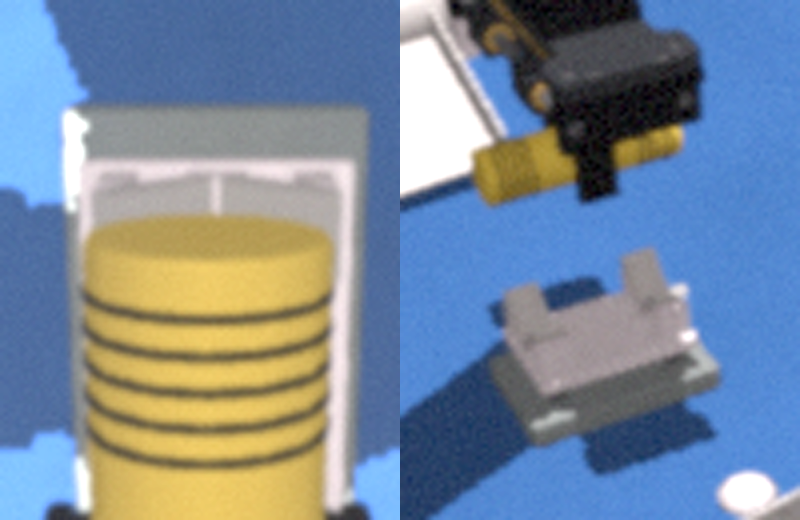

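The picture shows the gauge held level (centre column ~257 in the wrist view) and the V line at column ~258.8, row 147. The side view agrees, with the gauge directly above the nest. Casting the V line and base edges for the final y.

```bash
python3 - <<'E'
from h import *
c=load("pics/wrist3.npz");f=lambda p:np.array(p)/4+[205,100]
print(cast(c,f([[215,180],[215,205]]),.0474).round(4).tolist(), cast(c,f([[68,107],[370,110]]),.016).round(4).tolist())
E
```

```text
[[0.4841, 0.2028, 0.0474], [0.4896, 0.2022, 0.0474]] [[0.4671, 0.1688, 0.016], [0.476, 0.242, 0.016]]
```

Request:
{"name": "step_arm", "arguments": {"delta_pos": [[0.008, 0.012, 0.08], [0.008, 0.012, 0.18], [0.008, 0.012, 0.28], [0.008, 0.012, 0.35], [0.008, 0.012, 0.39], [0.008, 0.012, 0.41], [0.008, 0.012, 0.41], [0.008, 0.012, 0.41]], "rot": [[0, 0, 0], [0, 0, 0], [0, 0, 0], [0, 0, 0], [0, 0, 0], [0, 0, 0], [0, 0, 0], [0, 0, 0]], "gripper": [-0.6, -0.6, -0.6, -0.6, -0.6, -0.6, -0.6, -0.6]}}

```text
time_s: 8.93
tool_pos: [0.5286, 0.1999, 0.0702]
tool_rot: [180.0, 0.1, 173.9]
force: [-0.7, -0.4, -1.7]
grip_width: 0.0313
grasp_force: 35.0
```

Request:
{"name": "step_arm", "arguments": {"delta_pos": [[0, 0, 0.005], [0, 0, 0.01], [0, 0, 0.015], [0, 0, 0.02], [0, 0, 0.025], [0, 0, 0.03], [0, 0, 0.03], [0, 0, 0.03]], "rot": [[0, 0, 0], [0, 0, 0], [0, 0, 0], [0, 0, 0], [0, 0, 0], [0, 0, 0], [0, 0, 0], [0, 0, 0]], "gripper": [-0.6, -0.6, -0.6, -0.6, -0.6, -0.6, -0.6, -0.6]}}

```text
time_s: 9.93
tool_pos: [0.5282, 0.1995, 0.0638]
tool_rot: [-180.0, 0.0, 173.8]
force: [-1.4, -1.4, 4.2]
grip_width: 0.0307
grasp_force: 35.0
```

Request:
{"name": "step_arm", "arguments": {"delta_pos": [[0, -0.003, 0.005], [0, -0.003, 0.01], [0, -0.003, 0.015], [0, -0.003, 0.02], [0, -0.003, 0.025], [0, -0.003, 0.03], [0, -0.003, 0.03], [0, -0.003, 0.03]], "rot": [[0, 0, 0], [0, 0, 0], [0, 0, 0], [0, 0, 0], [0, 0, 0], [0, 0, 0], [0, 0, 0], [0, 0, 0]], "gripper": [-0.6, -0.6, -0.6, -0.6, -0.6, -0.6, -0.6, -0.6]}}

```text
time_s: 10.92
tool_pos: [0.5284, 0.1991, 0.0584]
tool_rot: [180.0, 0.0, 173.8]
force: [-2.3, -1.7, 9.3]
grip_width: 0.031
grasp_force: 35.0
```

```bash
cat > avg.py <<'E'
from cell import env,viewer
import numpy as np
L=[]
for i in range(6): viewer.read_camera("top");L.append(env.get_obs())
for k in("tool_pos","tool_rot","force","wrist_torque"):
    a=np.array([o[k] for o in L]);a=np.where(a<-170,a+360,a) if k=="tool_rot" else a
    print(k,a.mean(0).round(4),a.std(0).round(4))
E
python3 avg.py
```

```text
tool_pos [0.5284 0.1991 0.0584] [0. 0. 0.]
tool_rot [1.799752e+02 2.940000e-02 1.738477e+02] [0.0015 0.0021 0.0017]
force [-3.1251 -2.5593  8.6367] [0.4518 0.2419 0.4145]
wrist_torque [-0.4005  0.643   0.0393] [0.0309 0.0178 0.0336]
```

Push is about 10 N, with some sideways load (about -2 N in each of x and y). I'll ease that and press slightly deeper.

Request:
{"name": "step_arm", "arguments": {"delta_pos": [[0.004, -0.003, 0.002], [0.0075, -0.006, 0.005], [0.0075, -0.006, 0.007], [0.0075, -0.006, 0.007], [0.0075, -0.006, 0.007]], "rot": [[0, 0, 0], [0, 0, 0], [0, 0, 0], [0, 0, 0], [0, 0, 0]], "gripper": [-0.6, -0.6, -0.6, -0.6, -0.6]}}

```text
time_s: 11.85
tool_pos: [0.5282, 0.198, 0.0575]
tool_rot: [179.9, 0.2, 173.8]
force: [-0.1, -2.6, 8.8]
grip_width: 0.031
grasp_force: 35.0
```

```bash
python3 avg.py
```

```text
tool_pos [0.5282 0.198  0.0575] [0. 0. 0.]
tool_rot [179.929    0.1994 173.8242] [0.0008 0.0012 0.0014]
force [-0.4818 -2.3579  8.3979] [0.5393 0.2802 0.417 ]
wrist_torque [-0.4085  0.1073 -0.0013] [0.0117 0.0233 0.0194]
```

y slid 1.1 mm with unchanged sideways force, so the gauge is still riding on the left face. I'll go on in -y.

Request:
{"name": "step_arm", "arguments": {"delta_pos": [[0, -0.003, 0], [0, -0.006, 0], [0, -0.006, 0]], "rot": [[0, 0, 0], [0, 0, 0], [0, 0, 0]], "gripper": [-0.6, -0.6, -0.6]}}

```text
time_s: 12.52
tool_pos: [0.5281, 0.197, 0.0574]
tool_rot: [179.9, 0.2, 173.8]
force: [0.3, -1.2, 8.2]
grip_width: 0.0314
grasp_force: 35.0
```

```bash
python3 avg.py
```

```text
tool_pos [0.5281 0.197  0.0574] [0. 0. 0.]
tool_rot [179.9151   0.2044 173.8348] [0.0014 0.0019 0.0022]
force [ 0.0367 -2.1928  7.7656] [0.499  0.4987 0.2978]
wrist_torque [-0.3401  0.0336  0.0048] [0.0278 0.0179 0.0258]
```

Request:
{"name": "step_arm", "arguments": {"delta_pos": [[0, -0.003, 0], [0, -0.006, 0], [0, -0.006, 0]], "rot": [[0, 0, 0], [0, 0, 0], [0, 0, 0]], "gripper": [-0.6, -0.6, -0.6]}}

```text
time_s: 13.2
tool_pos: [0.5281, 0.197, 0.0576]
tool_rot: [179.8, 0.2, 173.9]
force: [0.1, -0.6, 7.5]
grip_width: 0.0314
grasp_force: 35.0
```

```bash
python3 avg.py
```

```text
tool_pos [0.5281 0.197  0.0576] [0. 0. 0.]
tool_rot [179.8314   0.2306 173.8694] [0.0012 0.0023 0.0024]
force [0.2832 0.0811 7.2708] [0.2312 0.376  0.3558]
wrist_torque [ 0.0737 -0.0039  0.0158] [0.0302 0.0303 0.0205]
```

Both faces now bear: y has stopped at 0.197, the sideways force is near 0 and the sink is about 5 mm. Pressing deeper.

Request:
{"name": "step_arm", "arguments": {"delta_pos": [[0.001, 0, 0.005], [0.002, 0, 0.01], [0.003, 0, 0.015], [0.003, 0, 0.018], [0.003, 0, 0.018], [0.003, 0, 0.018]], "rot": [[0, 0, 0], [0, 0, 0], [0, 0, 0], [0, 0, 0], [0, 0, 0], [0, 0, 0]], "gripper": [-0.6, -0.6, -0.6, -0.6, -0.6, -0.6]}}

```text
time_s: 14.25
tool_pos: [0.5281, 0.197, 0.0547]
tool_rot: [179.8, 0.3, 173.9]
force: [1.1, -0.7, 11.0]
grip_width: 0.0313
grasp_force: 35.0
```

```bash
python3 avg.py; python3 - <<'E'
from cell import viewer
from h import *
out=[]
for n,r in(("side",(130,110,230,210)),("wrist",(205,110,305,210))):
    c=viewer.read_camera(n)
    out.append(cv2.resize(c["img"][r[1]:r[3],r[0]:r[2]],None,fx=4,fy=4,interpolation=cv2.INTER_CUBIC))
cv2.imwrite("pics/press.png",cv2.cvtColor(np.clip(np.hstack(out)*1.4,0,255).astype(np.uint8),cv2.COLOR_RGB2BGR))
E
```

```text
tool_pos [0.5281 0.197  0.0547] [0. 0. 0.]
tool_rot [179.8116   0.2917 173.8618] [0.0013 0.0014 0.0011]
force [ 0.0809 -0.9409 10.6825] [0.1648 0.3915 0.5124]
wrist_torque [-0.0388  0.0142  0.0307] [0.0188 0.056  0.0315]
```

View pics/press.png

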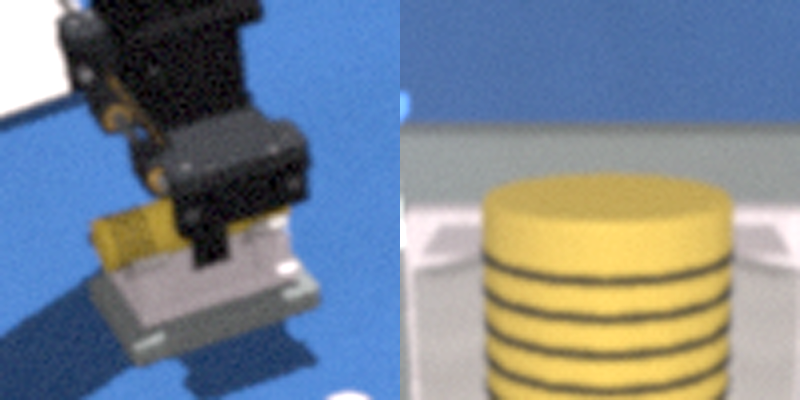

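The pictures show the gauge seated centrally and symmetrically in both V cheeks, with the cradle plate sunk close to the base. The net push is about 12 N, the sink about 8 mm and the sideways load under 1 N, so I'm handing in.

```bash
python3 -c "
from cell import env
print(env.sign_off())"
```

```text
the job is handed in; nothing more can be done
None
```

I handed the job in with the yellow gauge still gripped and pressed in the V nest, bearing on both faces with about 12 N and the cradle sunk an estimated 8 mm of its 10 mm; the hand-in gave no verdict.

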